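# Thread a compression spring onto its slotted spring rod

### The arm

A 7-joint arm with a two-finger parallel gripper is mounted at the origin on the work surface; the furniture and walls round the work are solid. World frame = base frame: x ahead of the robot, y to its left, z up, the work surface at z = 0. Lengths are in m, angles in rad, forces in N, time in s.
With the tool pointing down it reaches from about 0.425 to 0.925 m from the base axis. Payload 6.8 kg.
Tool frame: the origin (TCP) lies on the centre line of the jaws, within the pads' length; the fingertips stand 17 mm ahead of it and the grasp point (between the pads) lies 2 mm behind it; z points along the fingers, y is the line along which they close (so a half turn about z gives the same grasp; the last joint's range is limited). The gripper opens to 88 mm and grips with 3 to 60 N. Pads are 20 mm wide; open, the fingers measure 115 mm over their backs; the gripper's body (75 mm by 178 mm) begins 61 mm behind the grasp point.
Start: joints at [-1.281, 0.477, 0.022, 1.555, -0.011, 1.109, -0.083], TCP at [0.261, 0.622, 0.24] pointing down, gripper open.
Joint ranges: [-2.96, 2.96], [-0.34, 2.1], [-1.41, 1.46], [0.24, 2.44], [-1.37, 4.51], [0.17, 1.92], [-2.96, 2.96]. Speed limits (rad/s): [2.39, 2.39, 3.14, 3.14, 3.14, 3.14, 3.14].

### API

Orientations are given as a rotation vector (axis times angle).
In Python, from workcell import ctrl gives the robot as it stands.
- The arm moves only by the tool move_arm, never from a script. Its argument "plan" is a list of rows, each a list of 7 numbers: the shift along the tool's x, y, z in shares of 750 mm (1.0 is 750 mm), then the turn, a rotation vector about the tool's x, y, z in fractions of the full range, 1 being 90 degrees, then the finger opening in m, from 0 to 0.0878. A call has 1 to 10 rows; each row is the pose to reach, as a shift and turn from the pose commanded when the call began, along the tool's axes at that moment; what a row does not reach only later rows make up. A row lasts 1/10 s, in which the tool goes at most 50 mm and 8.59 degrees, less where a joint would pass 70% of its speed; a pose out of reach is approached as far as the arm can. A shift or turn number past 1, either way, is cut back to 1. A call with a gripper value outside its range is refused whole. The fingers move at their own pace and stop on an object; "grip_force" is the grip in N (left out, the last holds). Time passes only in rows, so rows that repeat a pose let the fingers close. It gives the time, the measured TCP pose, the force, the opening and the grip force at its end, in the units of the state.
- ctrl.get_state(): the state, without advancing time (a new reading comes with each control period).
- ctrl.snapshot(name): name is "scene" or "top" or "wrist"; returns a dict with "pixels" (420x560x3 uint8, red, green, blue), "fx", "fy", "cx", "cy" (pixels), "extrinsics" (4x4, takes a point from camera to world coordinates). Camera axes: x right, y down, z forward; pixel columns grow to the right and rows downward; lengths in m; the calibration is good to about 2 mm. A picture is of the moment at which its call begins. There is no depth.
- ctrl.finish_job(): hands the job in; it is judged then, once.
The state is a dict: "time": time; "joint_pos": joint angles; "dq": joint speeds; "effort": joint torques, N m; "tcp_pos": TCP position; "ee_rot": TCP orientation; "ft_force": force on the tool from outside, world axes, zero at the start; "ft_torque": the same for the moment, N m; "gripper_width": opening from 0.0 (shut) to 1.0 (fully open); "grip_force": force on a finger pad.
Only numpy, scipy, OpenCV 4.12 (cv2) and the standard library are available. Lean on these libraries where they do the work, as an engineer would, in place of code of your own. Each camera call takes 0.05 s, during which the arm holds its last target. There are 200 camera calls.

### The job

Thread the wide compression spring, bent-in wire tang end down as it stands, over the upright spring rod and down until it sits fully home and upright on the rod's round seat, then let go. Wherever its tang snags on a slotted collar, never force it: press lightly (always well under 25 N) and twist the spring until the tang drops into a slot. Leave the thin spring, the glue bottle and the circuit board by the springs where they are.

Things in the scene. Friction and masses are not known exactly. Their poses are not given: they have to be found in the camera images.
- spring: wide plain-steel compression spring standing upright on the table: outer diameter 44 mm (grasp across this, from above, in the upper 50 mm), inner diameter 36 mm, 80 mm long, wire 4 mm, about 120 g. Origin at the centre of its lower end when not compressed, z up along its axis. Pushed from above its lowest turns give by 1 mm per 2 N, at most 9 mm
- foot (a point): centre of the spring's lower end, on its axis; moves with the lowest turns
- tang (a point): the spring's bent-in wire end (tang), 4 mm thick, at the spring's own +x side, 10 mm above its lower end, on the lowest turns; it points level at the spring's axis. This point is its inner end, 10.5 mm from the axis
- spring_rod: square base plate 100 x 100 x 12 mm fixed to the table, with an upright rod of 16 mm diameter in its middle, two slotted collars on it, and a round seat of 56 mm diameter at its foot. Origin at the centre of the plate's underside, z up along the rod. Seat top 18 mm and rod end 103 mm above the origin
- seat (a point): centre of the top of the round seat, on the rod's axis, where the lower end of the spring must come to rest; z up
- upper_collar (a point): centre of the top of the upper collar, 75 mm above the seat. Diameter 32 mm, 10 mm high, firmly clamped, with four lengthwise slots 90 degrees apart, 6.5 mm wide, open down to the rod, that let the tang through. Slot angle not reported: it must be felt or seen. With the tang resting on it the spring's lower end is 67 mm above the seat
- lower_collar (a point): centre of the top of the lower collar, 40 mm above the seat, of the same shape, clamped at another unreported angle unrelated to the upper one. With the tang resting on it the spring's lower end is 32 mm above the seat. Between and below the collars the tang turns freely round the rod
- thin_spring: bystander: thinner, shorter spring standing upright, outer diameter 30 mm, 60 mm long, too narrow for the rod. Origin at the centre of its lower end
- glue_bottle: bystander: small white glue bottle with a blue cap, 22 x 34 x 72 mm, standing. Origin at the centre of its underside
- pcb_2: bystander: green circuit board with parts and red wires, 100 x 70 x 35 mm, lying flat. Origin at the centre of its underside
There are look-alikes about, which are no part of the job. What is shaped like the spring but brown or pink is not meant.

How it is judged:
On the way:
1. the spring is threaded over the rod and its tang has passed the upper collar (horizontal distance between foot and seat below 0.004 m and z of foot in the frame of seat between 0.004 and 0.05 m), for 0.1 s.
At the end, for the whole second after the job is handed in: the wide spring stands at rest and upright (within 0.06 rad) round the rod, its lower end within 3 mm of the seat in height and 4 mm of the rod's axis sideways, the robot has let go, and the thin spring, glue bottle and circuit board are within 20 mm of where they stood (horizontal distance between foot and seat below 0.004 m and z of foot in the frame of seat below 0.003 m and angle between spring's own z axis and vertical below 0.06 rad and linear speed of spring below 0.01 m/s and distance of each of thin_spring, glue_bottle, pcb_2 from where it was at the start of the episode below 0.02 m); the robot touches nothing.
It fails at once if the spring is forced against the spring rod with more than 25 N (contact force between spring and spring_rod above 25 N).
It fails at once if the thin spring, the glue bottle or the circuit board is moved by more than 20 mm (distance of any of thin_spring, glue_bottle, pcb_2 from where it was at the start of the episode above 0.02 m).
It also fails if it takes over 67 s, if anything falls off the work surface, if the arm or the gripper's body presses on something with over 40 N, if the wrist force passes 120 N, or if a joint passes its speed limit or range.

## Working session

There is one attempt and no reset: what is moved stays moved. The work goes in short steps, Python scripts to look and compute and a tool call to move; the robot and the scene stay as the last step left them, time stands still between calls to the robot, and variables do not carry over. Pictures are saved under pics/ and viewed, at most 10 in all, crops included, and the job is handed in when it is done.

Besides the shell and the picture viewer there is one more tool, called after "Request:" as name(argument=value, ...), one argument or row to a line, values as JSON. move_arm: Moves the arm, as the interface text tells. Its arguments: {"type":"object","properties":{"plan":{"type":"array","items":{"type":"array","items":{"type":"number"}}},"grip_force":{"type":"number"}},"required":["plan"]}

```bash
mkdir -p pics; ls; python3 - <<'E'
from workcell import ctrl
import cv2,numpy as np
for n in ["scene","top"]:
    s=ctrl.snapshot(n); cv2.imwrite(f"pics/{n}0.png",s["pixels"][:,:,::-1])
    print(n,s["fx"],s["cx"],s["cy"],np.round(s["extrinsics"],3).tolist())
print(ctrl.get_state())
E
```

```text
pics
scene 389.337293298768 279.3066017859501 210.55968339281353 [[0.842, -0.403, 0.359, 0.237], [-0.54, -0.624, 0.565, -0.519], [-0.004, -0.669, -0.743, 0.728], [0.0, 0.0, 0.0, 1.0]]
top 477.1148858720374 283.95169485831025 211.006879103795 [[-0.025, -0.983, 0.183, 0.363], [-1.0, 0.024, -0.008, -0.036], [0.003, -0.184, -0.983, 1.024], [0.0, 0.0, 0.0, 1.0]]
{'time': 0.1, 'joint_pos': array([-1.28110288,  0.47768855,  0.0223457 ,  1.55629751, -0.01151666,
        1.10929502, -0.0830571 ]), 'dq': array([-8.12066748e-05, -1.19800467e-03, -9.67673482e-04, -1.06557082e-03,
       -1.47054385e-03, -1.11614534e-03,  2.92490609e-03]), 'effort': array([ 4.03588900e-03, -5.84086883e+01,  1.53988861e+00, -2.73310268e+01,
       -5.42182813e-02,  1.31177597e-02,  4.04007255e-05]), 'tcp_pos': array([0.26129908, 0.62184147, 0.2388216 ]), 'ee_rot': array([-6.20616622e-01, -3.07946490e+00,  2.42837702e-03]), 'ft_force': array([-0.06148016,  0.0923915 , -0.04351785]), 'ft_torque': array([-0.002926  ,  0.04228103,  0.00796301]), 'grip_force': 0.0, 'gripper_width': 0.9990335838750091}
```

View pics/scene0.png

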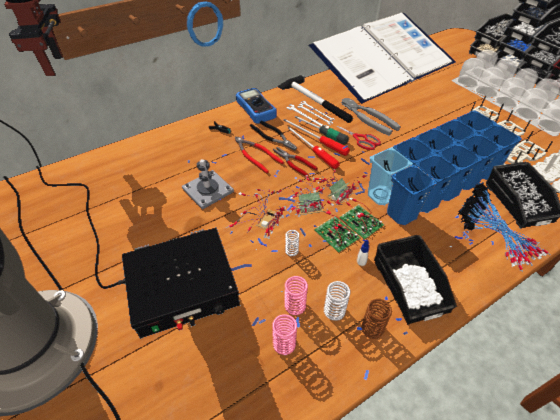

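View pics/top0.png

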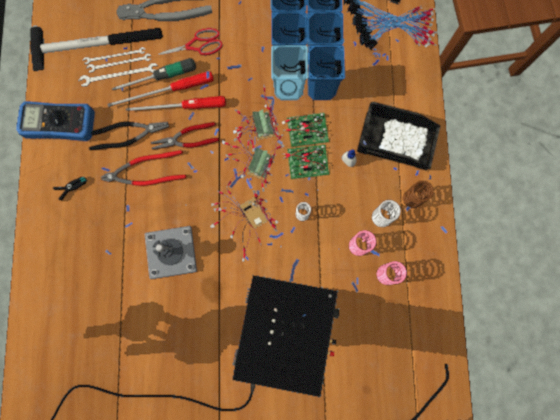

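Scene view: plain-steel wide spring candidate at (337,300), thin one at (292,243), pinks at (296,296) and (284,335), brown at (376,318), rod at (207,180). In the top view these are (386,213), (303,211), (362,243), (391,272), (418,194) and (170,250). The wide steel one at scene (337,300) / top (386,213) fits the description. I'll confirm it in an enlarged crop.

```bash
cat > h.py <<'E'
import numpy as np,cv2
from workcell import ctrl
from scipy.spatial.transform import Rotation as R
def ray(s,u,v):
    E=s["extrinsics"]; d=E[:3,:3]@np.array([(u-s["cx"])/s["fx"],(v-s["cy"])/s["fy"],1]); return E[:3,3],d/np.linalg.norm(d)
def onplane(s,u,v,z):
    o,d=ray(s,u,v); return o+d*(z-o[2])/d[2]
def tri(rays):
    A=sum(np.eye(3)-np.outer(d,d) for o,d in rays); b=sum((np.eye(3)-np.outer(d,d))@o for o,d in rays)
    p=np.linalg.solve(A,b); return p,[np.linalg.norm(np.cross(p-o,d)) for o,d in rays]
def proj(s,p):
    E=s["extrinsics"]; c=E[:3,:3].T@(np.asarray(p)-E[:3,3]); return c[0]/c[2]*s["fx"]+s["cx"],c[1]/c[2]*s["fy"]+s["cy"]
E
python3 - <<'E'
import cv2,numpy as np
a=cv2.imread('pics/scene0.png');b=cv2.imread('pics/top0.png')
c=lambda i,x,y,w=66,h=50:cv2.resize(i[y:y+h,x:x+w],(400,300),interpolation=cv2.INTER_CUBIC)
cv2.imwrite('pics/crop0.png',np.vstack([np.hstack([c(a,304,275),c(b,353,188)]),np.hstack([c(a,174,155),c(b,137,225)])]))
E
```

```text
(no output)
```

View pics/crop0.png

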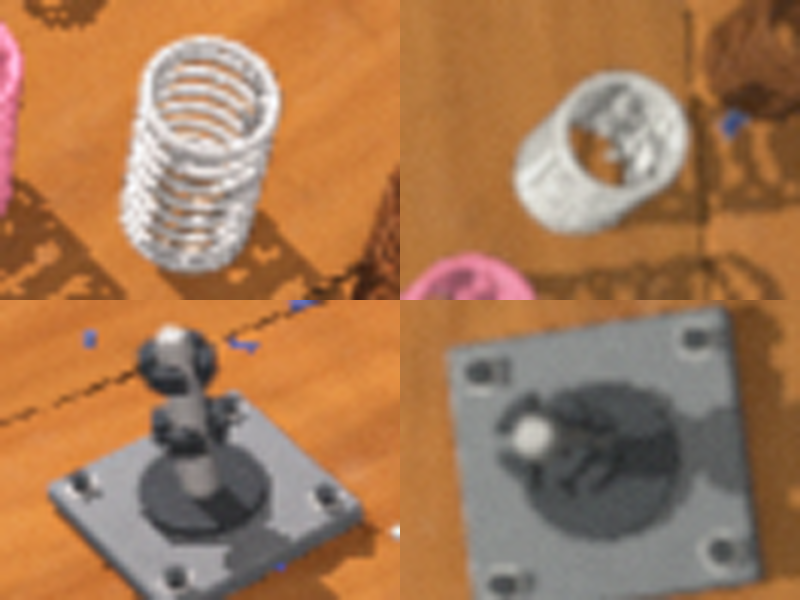

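The crop confirms the wide plain-steel spring: upright, open coils, neither pink nor brown. Its top ring is at scene (338.5,291.5) / top (390.6,209.5). The rod end is at scene (202.2,160.8) / top (158.8,247.6).

```bash
python3 - <<'E'
from h import *
S=ctrl.snapshot("scene");T=ctrl.snapshot("top");W=ctrl.snapshot("wrist")
cv2.imwrite("pics/w0.png",W["pixels"][:,:,::-1])
for n,a,b in [("springtop",(338.5,291.5),(390.6,209.5)),("springbot",(335.4,310.5),(381,217.4)),("rodtop",(202.2,160.8),(158.8,247.6)),("seat",(207.8,186),(170.5,251.7)),("thin",(292,236),(303,209)),("glue",(365,243),(349,155)),("pcb",(350,230),(309,145))]:
    p,e=tri([ray(S,*a),ray(T,*b)]); print(n,p.round(4),np.round(e,4),np.hypot(*p[:2]).round(3))
st=ctrl.get_state(); print(R.from_rotvec(st["ee_rot"]).as_matrix().round(3).tolist(),st["tcp_pos"])
print(W["extrinsics"].round(3).tolist(),W["fx"])
E
```

```text
springtop [ 0.536  -0.2588  0.0769] [0.0017 0.0017] 0.595
springbot [ 0.5367 -0.257  -0.0037] [0.0014 0.0014] 0.595
rodtop [0.4699 0.2008 0.0994] [0.0006 0.0006] 0.511
seat [0.4703 0.1974 0.0154] [0.0007 0.0007] 0.51
thin [ 0.5472 -0.0835  0.0516] [0.0006 0.0006] 0.553
glue [ 0.6638 -0.1861  0.0546] [0.003 0.003] 0.689
pcb [ 0.7058 -0.1047 -0.011 ] [0.0011 0.0011] 0.713
[[-0.922, 0.387, -0.0], [0.387, 0.922, -0.001], [-0.0, -0.001, -1.0]] [0.26139987 0.62205087 0.23917617]
[[0.387, 0.883, 0.265, 0.189], [0.922, -0.37, -0.112, 0.652], [-0.001, 0.288, -0.958, 0.384], [0.0, 0.0, 0.0, 1.0]] 331.0315442820244
```

Units first: shifts go in shares of 750 mm and turns go in shares of 90 degrees. So -0.356 m is -0.4747, -0.308 m is -0.4107.

Request:
move_arm(
  plan=[
    [-0.4747,-0.4107,0,0,0,0,0.0878],
    [-0.4747,-0.4107,0,0,0,0,0.0878],
    [-0.4747,-0.4107,0,0,0,0,0.0878],
    [-0.4747,-0.4107,0,0,0,0,0.0878],
    [-0.4747,-0.4107,0,0,0,0,0.0878],
    [-0.4747,-0.4107,0,0,0,0,0.0878],
    [-0.4747,-0.4107,0,0,0,0,0.0878],
    [-0.4747,-0.4107,0,0,0,0,0.0878],
    [-0.4747,-0.4107,0,0,0,0,0.0878],
    [-0.4747,-0.4107,0,0,0,0,0.0878],
  ],
)

```text
time: 1.25
tcp_pos: [0.4722, 0.1952, 0.24]
ee_rot: [0.63, 3.076, -0.001]
ft_force: [-1.1, -0.3, 0.4]
gripper_width: 0.998
grip_force: 0.0
```

```bash
python3 - <<'E'
from h import *
W=ctrl.snapshot("wrist");st=ctrl.get_state()
print(st["tcp_pos"],st["joint_pos"].round(3))
im=W["pixels"][:,:,::-1]
u,v=proj(W,(0.470,0.199,0.1));print(u,v)
u,v=int(u),int(v);x0=max(0,min(560-160,u-80));y0=max(0,min(420-120,v-60));print(x0,y0)
cv2.imwrite("pics/w1.png",cv2.resize(im[y0:y0+120,x0:x0+160],(800,600),interpolation=cv2.INTER_CUBIC));cv2.imwrite("pics/w1full.png",im)
np.save("w1.npy",dict(W),allow_pickle=True)
E
```

```text
[0.47303224 0.19360337 0.23993849] [-0.697  0.205  0.214  1.954 -0.049  0.987  0.704]
288.85963351918963 202.56219135475126
208 142
```

View pics/w1.png

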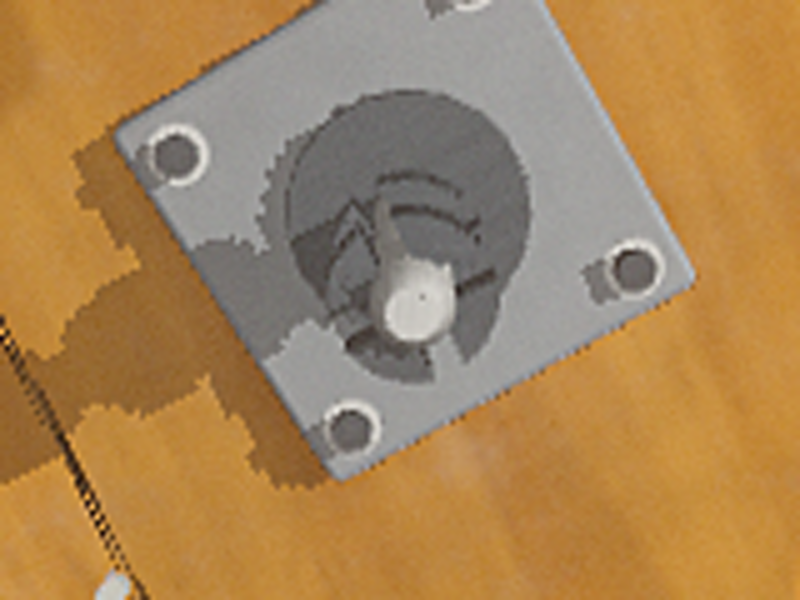

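The crop shows the rod end at crop (418,310), full image (291.6,204). One upper-collar slot opens at crop (450,368) and the next near (485,280).

```bash
python3 - <<'E'
from h import *
W=np.load("w1.npy",allow_pickle=True).item();S=ctrl.snapshot("scene");T=ctrl.snapshot("top")
f=lambda x,y:(208+x/5-.4,142+y/5-.4)
for z in(.103,.1): print(onplane(W,*f(418,310),z))
p,e=tri([ray(S,202.2,160.8),ray(T,158.8,247.6),ray(W,*f(418,310))]);print(p,e)
print("seat W",onplane(W,*f(409,210),.018), onplane(T,170.5,251.7,.018),onplane(S,207.8,186,.018))
for z in(.103,):
  for s,a in((S,(202.2,160.8)),(T,(158.8,247.6))): print(onplane(s,*a,z))
c=np.array([*onplane(W,*f(418,310),.103)[:2],.093]);u=proj(W,c);print("collar c",(u[0]-207.6)*5,(u[1]-141.6)*5)
for q in((432,378),(465,362),(449,370),(495,272),(460,292),(335,318)):
    d=onplane(W,*f(*q),.093)-c;print(q,np.degrees(np.arctan2(d[1],d[0])).round(1),np.linalg.norm(d).round(4))
c[2]=.058;u=proj(W,c);print("low c",(u[0]-207.6)*5,(u[1]-141.6)*5)
for q in((470,225),(478,240),(345,215),(372,245),(330,260)):
    d=onplane(W,*f(*q),.058)-c;print(q,np.degrees(np.arctan2(d[1],d[0])).round(1),np.linalg.norm(d).round(4))
E
```

```text
[0.47094068 0.20081168 0.103     ]
[0.47169888 0.20054523 0.1       ]
[0.4704348  0.20060988 0.0998332 ] [np.float64(0.0003170529101868084), np.float64(0.0012321913414138394), np.float64(0.0012674781164247746)]
seat W [0.47013571 0.20044585 0.018     ] [0.46933468 0.19699915 0.018     ] [0.47019997 0.19462673 0.018     ]
[0.4691435  0.19650398 0.103     ]
[0.46885936 0.20003375 0.103     ]
collar c 417.10921134192586 295.8126701726377
(432, 378) -12.9 0.0159
(465, 362) 12.1 0.0154
(449, 370) -0.3 0.0153
(495, 272) 84.4 0.0148
(460, 292) 72.1 0.0078
(335, 318) -97.5 0.0156
low c 414.39241156861317 252.54299659798718
(470, 225) 93.8 0.0125
(478, 240) 78.3 0.0131
(345, 215) -142.0 0.016
(372, 245) -123.4 0.0087
(330, 260) -107.9 0.0172
```

Converted, -0.397 m is -0.5293, -0.238 m is -0.3173, 0.454 rad is 0.289.

Request:
move_arm(
  plan=[
    [-0.3173,-0.5293,0,0,0,0.289,0.0878],
    [-0.3173,-0.5293,0,0,0,0.289,0.0878],
    [-0.3173,-0.5293,0,0,0,0.289,0.0878],
    [-0.3173,-0.5293,0,0,0,0.289,0.0878],
    [-0.3173,-0.5293,0,0,0,0.289,0.0878],
    [-0.3173,-0.5293,0,0,0,0.289,0.0878],
    [-0.3173,-0.5293,0,0,0,0.289,0.0878],
    [-0.3173,-0.5293,0,0,0,0.289,0.0878],
    [-0.3173,-0.5293,0,0,0,0.289,0.0878],
    [-0.3173,-0.5293,0,0,0,0.289,0.0878],
  ],
)

```text
time: 2.4
tcp_pos: [0.5362, -0.2618, 0.2397]
ee_rot: [1.303, 2.857, -0.003]
ft_force: [0.0, 0.1, 0.1]
gripper_width: 0.997
grip_force: 0.0
```

Request:
move_arm(
  plan=[
    [0,0,0,0,0,0,0.066],
    [0,0,0,0,0,0,0.066],
    [0,0,0,0,0,0,0.066],
    [0,0,0,0,0,0,0.066],
  ],
)

```text
time: 2.8
tcp_pos: [0.5365, -0.2554, 0.2397]
ee_rot: [-1.293, -2.863, -0.002]
ft_force: [0.7, 0.6, 0.5]
gripper_width: 0.755
grip_force: 0.0
```

```bash
python3 - <<'E'
from h import *
W=ctrl.snapshot("wrist");st=ctrl.get_state()
print(st["tcp_pos"],st["joint_pos"].round(3),st["ee_rot"],st["gripper_width"])
im=W["pixels"][:,:,::-1]
u,v=proj(W,(0.536,-.258,0.06));print(u,v)
u,v=int(u),int(v);x0=max(0,min(560-160,u-80));y0=max(0,min(420-120,v-60));print(x0,y0)
cv2.imwrite("pics/w2.png",cv2.resize(im[y0:y0+120,x0:x0+160],(800,600),interpolation=cv2.INTER_CUBIC))
np.save("w2.npy",dict(W),allow_pickle=True)
E
```

```text
[ 0.53639719 -0.25581319  0.23969741] [-0.055  0.373  0.514  1.782 -0.21   1.041  1.258] [-1.29392272e+00 -2.86254207e+00 -1.33711278e-03] 0.7542229852009299
283.17569622990277 197.7709055002141
203 137
```

View pics/w2.png

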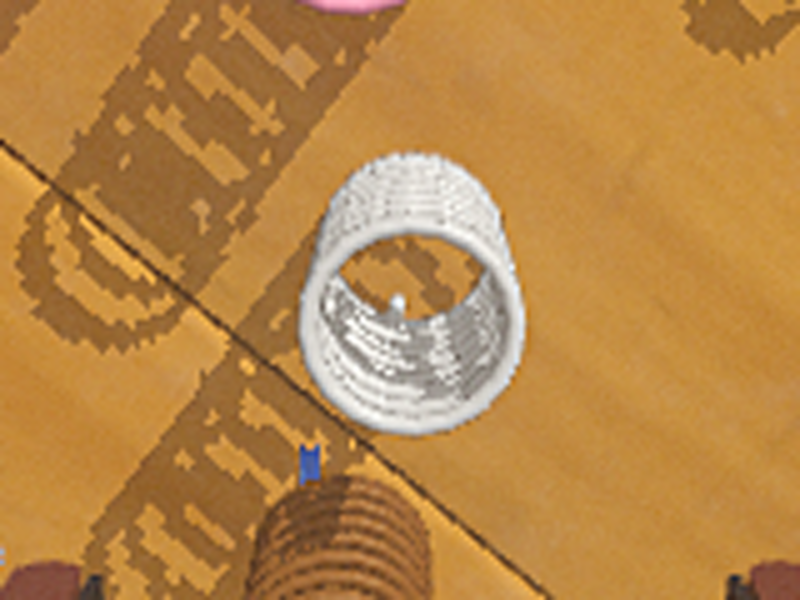

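The wide spring's top ring spans crop x 301–525 and y 228–436, centre (413,331). The tang tip is at crop (397,300). Pink is above and brown below, both clear of the finger line.

```bash
python3 - <<'E'
from h import *
W=np.load("w2.npy",allow_pickle=True).item();S=ctrl.snapshot("scene");T=ctrl.snapshot("top")
f=lambda x,y:(203+x/5-.4,137+y/5-.4)
im=W["pixels"].astype(int);m=((im.max(2)-im.min(2)<25)&(im.max(2)>125)).astype(np.uint8)
n,l,s,c=cv2.connectedComponentsWithStats(cv2.morphologyEx(m,cv2.MORPH_CLOSE,np.ones((3,3))));
print([(s[i].tolist(),c[i].round(1).tolist()) for i in range(1,n) if s[i][4]>300])
z=.079
a=[onplane(W,*f(*q),z) for q in((301,325),(525,325),(413,226),(413,437))]
print(np.linalg.norm(a[0]-a[1]),np.linalg.norm(a[2]-a[3]));ctr=((a[0]+a[1])/2,(a[2]+a[3])/2);print(ctr)
print(tri([ray(S,338.5,291.5),ray(T,390.6,209.5),ray(W,*f(413,331))]))
cc=(a[2]+a[3])/2
# bottom check: outer silhouette far edge at (413,152) bottom
print("bottom far edge",onplane(W,*f(413,152),.002)[:2]-cc[:2])
t=onplane(W,*f(397,300),.010);d=(t-cc)[:2];print("tang",d,np.hypot(*d),np.degrees(np.arctan2(d[1],d[0])))
t=onplane(W,*f(397,305),.010);d=(t-cc)[:2];print("tang",d,np.hypot(*d),np.degrees(np.arctan2(d[1],d[0])))
M=R.from_rotvec(ctrl.get_state()["ee_rot"]).as_matrix();print(M.round(3).tolist())
p=ctrl.get_state()["tcp_pos"];print("shift tool",M.T@(np.array([cc[0],cc[1],.058])-p))
E
```

```text
[([386, 49, 50, 40, 1402], [411.1, 68.8]), ([0, 125, 194, 197, 19726], [71.4, 239.3]), ([263, 168, 45, 56, 1637], [284.8, 197.3]), ([390, 207, 32, 23, 437], [402.8, 216.1]), ([209, 292, 67, 40, 1369], [235.8, 318.1]), ([316, 294, 47, 38, 1181], [339.5, 315.6]), ([140, 338, 278, 24, 6099], [276.4, 348.8]), ([176, 367, 152, 53, 5287], [243.4, 388.0]), ([308, 376, 51, 32, 964], [336.0, 395.9])]
0.04273462790918421 0.0416574876274592
(array([ 0.53691877, -0.2559652 ,  0.079     ]), array([ 0.53802515, -0.25722305,  0.079     ]))
(array([ 0.53710931, -0.25827473,  0.07539288]), [np.float64(0.002122761956858488), np.float64(0.0017307612016574073), np.float64(0.0014090064763767447)])
bottom far edge [-0.01526837  0.01738339]
tang [ 0.00394694 -0.01004652] 0.01079402635920396 -68.5517877137408
tang [ 0.00473601 -0.01094642] 0.011927026954135592 -66.60408498352112
[[-0.66, 0.751, 0.0], [0.751, 0.66, 0.0], [0.0, 0.0, -1.0]]
shift tool [-0.00161524  0.00090293  0.18177733]
```

Converted, 0.182 m is 0.2427, 0.18 m is 0.24.

Request:
move_arm(
  plan=[
    [-0.002,0.0013,0.0533,0,0,0,0.066],
    [-0.002,0.0013,0.1067,0,0,0,0.066],
    [-0.002,0.0013,0.1467,0,0,0,0.066],
    [-0.002,0.0013,0.1867,0,0,0,0.066],
    [-0.002,0.0013,0.22,0,0,0,0.066],
    [-0.002,0.0013,0.24,0,0,0,0.066],
    [-0.002,0.0013,0.2427,0,0,0,0.066],
    [-0.002,0.0013,0.2427,0,0,0,0.066],
    [-0.002,0.0013,0.2427,0,0,0,0.066],
  ],
)

```text
time: 3.85
tcp_pos: [0.5386, -0.2587, 0.059]
ee_rot: [1.297, 2.859, 0.0]
ft_force: [1.1, -0.6, -0.7]
gripper_width: 0.749
grip_force: 0.0
```

Request:
move_arm(
  plan=[
    [0,0,0,0,0,0,0.055],
    [0,0,0,0,0,0,0.05],
    [0,0,0,0,0,0,0.046],
    [0,0,0,0,0,0,0.042],
    [0,0,0,0,0,0,0.04],
    [0,0,0,0,0,0,0.04],
    [0,0,0,0,0,0,0.04],
    [0,0,0,0,0,0,0.04],
  ],
  grip_force=15,
)

```text
time: 4.65
tcp_pos: [0.538, -0.2582, 0.0577]
ee_rot: [1.298, 2.861, 0.0]
ft_force: [0.7, 0.1, 1.1]
gripper_width: 0.514
grip_force: 15.0
```

Converted, -0.182 m is -0.2427, -0.17 m is -0.2267.

Request:
move_arm(
  plan=[
    [0,0,-0.0267,0,0,0,0.04],
    [0,0,-0.08,0,0,0,0.04],
    [0,0,-0.1333,0,0,0,0.04],
    [0,0,-0.1867,0,0,0,0.04],
    [0,0,-0.2267,0,0,0,0.04],
    [0,0,-0.2427,0,0,0,0.04],
    [0,0,-0.2427,0,0,0,0.04],
    [0,0,-0.2427,0,0,0,0.04],
    [0,0,-0.2427,0,0,0,0.04],
  ],
)

```text
time: 5.55
tcp_pos: [0.5367, -0.2576, 0.2374]
ee_rot: [-1.296, -2.858, 0.001]
ft_force: [-0.2, 0.2, -1.1]
gripper_width: 0.51
grip_force: 15.0
```

```bash
python3 - <<'E'
from h import *
W=ctrl.snapshot("wrist");st=ctrl.get_state()
M=R.from_rotvec(st["ee_rot"]).as_matrix();p=st["tcp_pos"]
print(p,M.round(4).tolist(),st["gripper_width"],st["grip_force"],st["ft_force"],st["joint_pos"][6])
print("to rod, tool axes",M.T@(np.array([.4705,.2005,p[2]])-p))
im=W["pixels"][:,:,::-1]
u,v=proj(W,p+[0,0,.02]);print(u,v)
u,v=int(u),int(v);x0=max(0,min(560-200,u-100));y0=max(0,min(420-150,v-75));print(x0,y0)
cv2.imwrite("pics/w3.png",cv2.resize(im[y0:y0+150,x0:x0+200],(800,600),interpolation=cv2.INTER_CUBIC))
np.save("w3.npy",dict(W),allow_pickle=True);np.savez("w3s.npz",M=M,p=p)
E
```

```text
[ 0.53678047 -0.25773132  0.23762255] [[-0.6587, 0.7524, -0.0034], [0.7524, 0.6587, 0.0009], [0.0029, -0.002, -1.0]] 0.5091455541110886 14.996987711638212 [ 0.69990195  1.04977936 -1.36879486] 1.2625423205757376
to rod, tool axes [0.3884428  0.25195407 0.00062204]
285.527561165307 305.3985174453278
185 230
```

View pics/w3.png

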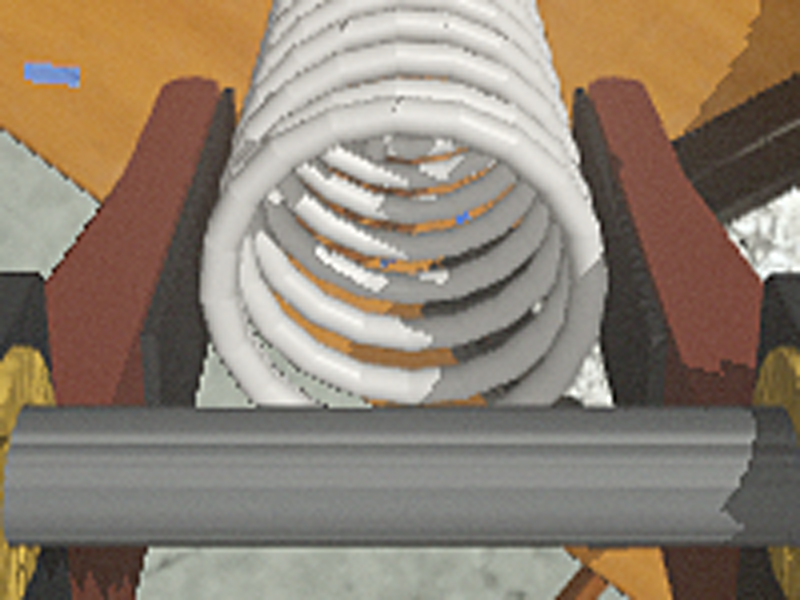

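The held spring's top ring spans crop x 200–607, with its far edge at (400,95). From these I can work out its offset from the TCP.

```bash
python3 - <<'E'
from h import *
W=np.load("w3.npy",allow_pickle=True).item();q=np.load("w3s.npz");M,p=q["M"],q["p"]
f=lambda x,y:(185+x/4-.4,230+y/4-.4)
for a in((400,95),(400,137),(200,290),(607,290)):
  print(a,[(M.T@(onplane(W,*f(*a),p[2]+h)-p)).round(4).tolist()[:2] for h in(.019,.0205,.022)])
E
```

```text
(400, 95) [[0.0238, -0.0004], [0.0245, -0.0004], [0.0251, -0.0004]]
(400, 137) [[0.0191, -0.0004], [0.0198, -0.0004], [0.0205, -0.0004]]
(200, 290) [[0.001, -0.0221], [0.0019, -0.0218], [0.0029, -0.0215]]
(607, 290) [[0.0011, 0.0219], [0.002, 0.0217], [0.0029, 0.0214]]
```

Converted, 0.387 m is 0.516, 0.2515 m is 0.3353, 0.42 rad is 0.2674.

Request:
move_arm(
  plan=[
    [0.516,0.3353,0,0,0,0.2674,0.04],
    [0.516,0.3353,0,0,0,0.2674,0.04],
    [0.516,0.3353,0,0,0,0.2674,0.04],
    [0.516,0.3353,0,0,0,0.2674,0.04],
    [0.516,0.3353,0,0,0,0.2674,0.04],
    [0.516,0.3353,0,0,0,0.2674,0.04],
    [0.516,0.3353,0,0,0,0.2674,0.04],
    [0.516,0.3353,0,0,0,0.2674,0.04],
    [0.516,0.3353,0,0,0,0.2674,0.04],
    [0.516,0.3353,0,0,0,0.2674,0.04],
  ],
)

```text
time: 6.6
tcp_pos: [0.4702, 0.2036, 0.2385]
ee_rot: [-1.857, -2.532, 0.001]
ft_force: [-0.7, -0.7, -1.9]
gripper_width: 0.51
grip_force: 15.0
```

Converted, 0.055 m is 0.0733, 0.05 m is 0.0667.

Request:
move_arm(
  plan=[
    [0,0,0.0133,0,0,0,0.04],
    [0,0,0.0267,0,0,0,0.04],
    [0,0,0.04,0,0,0,0.04],
    [0,0,0.0533,0,0,0,0.04],
    [0,0,0.0667,0,0,0,0.04],
    [0,0,0.0733,0,0,0,0.04],
    [0,0,0.0733,0,0,0,0.04],
    [0,0,0.0733,0,0,0,0.04],
  ],
)

```text
time: 7.4
tcp_pos: [0.4723, 0.1986, 0.1848]
ee_rot: [1.866, 2.527, 0.0]
ft_force: [-0.7, -0.0, -1.2]
gripper_width: 0.518
grip_force: 15.0
```

```bash
python3 - <<'E'
from h import *
st=ctrl.get_state()
M=R.from_rotvec(st["ee_rot"]).as_matrix();p=st["tcp_pos"]
print(p,M.round(4).tolist(),st["gripper_width"],st["grip_force"],st["ft_force"],st["joint_pos"][6])
a=[]
for n in("scene","top"):
    s=ctrl.snapshot(n);u,v=map(int,proj(s,(.4705,.2005,.12)))
    print(n,u-33,v-37); a.append(cv2.resize(s["pixels"][v-37:v+38,u-33:u+33,::-1],(400,455),interpolation=cv2.INTER_CUBIC))
cv2.imwrite("pics/c4.png",np.hstack(a))
print("to rod tool axes",M.T@(np.array([.4705,.2005,p[2]])-p))
E
```

```text
[0.47228278 0.1985508  0.18478031] [[-0.2943, 0.9557, 0.0002], [0.9557, 0.2943, 0.0001], [0.0, 0.0002, -1.0]] 0.5175566528048146 14.997206954285502 [-0.65259449 -0.0445721  -1.17591114] -0.07693344717199997
scene 167 117
top 123 208
to rod tool axes [ 2.38755376e-03 -1.13016607e-03 -1.24567164e-07]
```

View pics/c4.png

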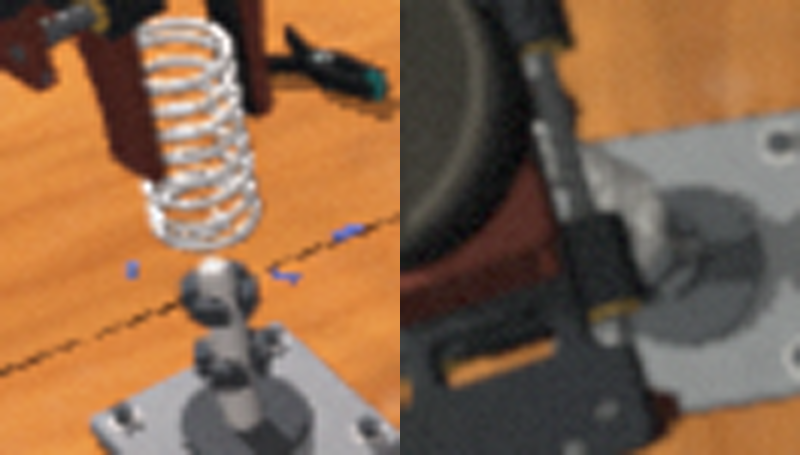

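The scene crop shows the spring's bottom ring, centre (208,222), in line with the rod axis above its end at (212,266), so the lateral error is about 1 mm or less. I'll correct slightly and descend.

Converted, 0.034 m is 0.0453, 0.029 m is 0.0387.

Request:
move_arm(
  plan=[
    [0.0013,-0.0013,0,0,0,0,0.04],
    [0.0013,-0.0013,0,0,0,0,0.04],
    [0.0013,-0.0013,0.008,0,0,0,0.04],
    [0.0013,-0.0013,0.016,0,0,0,0.04],
    [0.0013,-0.0013,0.024,0,0,0,0.04],
    [0.0013,-0.0013,0.032,0,0,0,0.04],
    [0.0013,-0.0013,0.0387,0,0,0,0.04],
    [0.0013,-0.0013,0.0453,0,0,0,0.04],
    [0.0013,-0.0013,0.0453,0,0,0,0.04],
    [0.0013,-0.0013,0.0453,0,0,0,0.04],
  ],
)

```text
time: 8.5
tcp_pos: [0.4709, 0.1993, 0.1506]
ee_rot: [-1.866, -2.527, 0.0]
ft_force: [0.5, -0.4, -2.2]
gripper_width: 0.515
grip_force: 15.0
```

```bash
cat > s.py <<'E'
from h import *
st=ctrl.get_state();M=R.from_rotvec(st["ee_rot"]).as_matrix();p=st["tcp_pos"]
print(st["time"],p.round(4),"F",st["ft_force"].round(2),"T",st["ft_torque"].round(3),st["gripper_width"],"yaw",np.degrees(np.arctan2(M[1,1],M[0,1])).round(1))
print("to rod tool axes",(M.T@(np.array([.4705,.2005,p[2]])-p)).round(4), "foot",(p[2]-.0577-.018).round(4))
E
python3 s.py
```

```text
8.5 [0.4709 0.1993 0.1506] F [ 0.52 -0.38 -2.17] T [-0.073  0.092 -0.009] 0.5148434927899239 yaw 17.1
to rod tool axes [ 0.0013  0.     -0.    ] foot 0.0749
```

Converted, 0.0105 m is 0.014, 0.0095 m is 0.0127.

Request:
move_arm(
  plan=[
    [0,0,0.004,0,0,0,0.04],
    [0,0,0.008,0,0,0,0.04],
    [0,0,0.0107,0,0,0,0.04],
    [0,0,0.0127,0,0,0,0.04],
    [0,0,0.014,0,0,0,0.04],
    [0,0,0.014,0,0,0,0.04],
    [0,0,0.014,0,0,0,0.04],
    [0,0,0.014,0,0,0,0.04],
  ],
)

```text
time: 9.3
tcp_pos: [0.4709, 0.1993, 0.1402]
ee_rot: [1.866, 2.527, 0.0]
ft_force: [0.1, -0.6, -0.9]
gripper_width: 0.515
grip_force: 15.0
```

```bash
python3 s.py
```

```text
9.3 [0.4709 0.1993 0.1402] F [ 0.05 -0.63 -0.86] T [0.01  0.04  0.015] 0.5150141448469607 yaw 17.1
to rod tool axes [ 0.0013 -0.      0.    ] foot 0.0645
```

Converted, 0.003 m is 0.004, 0.002 m is 0.0027.

Request:
move_arm(
  plan=[
    [0,0,0.0013,0,0,0,0.04],
    [0,0,0.0027,0,0,0,0.04],
    [0,0,0.004,0,0,0,0.04],
    [0,0,0.004,0,0,0,0.04],
    [0,0,0.004,0,0,0,0.04],
  ],
)

```text
time: 9.8
tcp_pos: [0.4708, 0.1993, 0.1371]
ee_rot: [-1.866, -2.527, 0.0]
ft_force: [0.1, 0.0, -1.4]
gripper_width: 0.508
grip_force: 15.0
```

```bash
python3 s.py
```

```text
9.8 [0.4708 0.1993 0.1371] F [ 0.09  0.04 -1.4 ] T [-0.052  0.09   0.027] 0.5083023024922357 yaw 17.1
to rod tool axes [ 0.0013  0.0001 -0.    ] foot 0.0614
```

No snag, so the tang is in an upper slot. I'll go on past the upper collar.

Converted, 0.018 m is 0.024, 0.016 m is 0.0213.

Request:
move_arm(
  plan=[
    [0,0,0.0027,0,0,0,0.04],
    [0,0,0.0053,0,0,0,0.04],
    [0,0,0.008,0,0,0,0.04],
    [0,0,0.0107,0,0,0,0.04],
    [0,0,0.0133,0,0,0,0.04],
    [0,0,0.016,0,0,0,0.04],
    [0,0,0.0187,0,0,0,0.04],
    [0,0,0.0213,0,0,0,0.04],
    [0,0,0.024,0,0,0,0.04],
    [0,0,0.024,0,0,0,0.04],
  ],
)

```text
time: 10.8
tcp_pos: [0.4707, 0.1992, 0.1189]
ee_rot: [-1.866, -2.527, 0.001]
ft_force: [-0.3, -0.9, -1.2]
gripper_width: 0.512
grip_force: 15.0
```

```bash
python3 s.py
```

```text
10.8 [0.4707 0.1992 0.1189] F [-0.26 -0.87 -1.2 ] T [0.026 0.08  0.012] 0.5123065612332391 yaw 17.1
to rod tool axes [ 0.0013  0.0002 -0.    ] foot 0.0432
```

Converted, 0.0137 m is 0.0183, 0.0125 m is 0.0167.

Request:
move_arm(
  plan=[
    [0,0,0.004,0,0,0,0.04],
    [0,0,0.008,0,0,0,0.04],
    [0,0,0.012,0,0,0,0.04],
    [0,0,0.0147,0,0,0,0.04],
    [0,0,0.0167,0,0,0,0.04],
    [0,0,0.0183,0,0,0,0.04],
    [0,0,0.0183,0,0,0,0.04],
    [0,0,0.0183,0,0,0,0.04],
  ],
)

```text
time: 11.6
tcp_pos: [0.4708, 0.1994, 0.1057]
ee_rot: [-1.866, -2.527, -0.0]
ft_force: [-1.9, -0.5, 4.3]
gripper_width: 0.512
grip_force: 15.0
```

```bash
python3 s.py
```

```text
11.6 [0.4708 0.1994 0.1057] F [-1.85 -0.51  4.26] T [-0.201  0.476  0.025] 0.5123242032376356 yaw 17.1
to rod tool axes [0.0012 0.     0.    ] foot 0.03
```

Snagged on the lower collar at about 5.5 N. I'll twist in small steps under this light press.

Converted, 0.24 rad is 0.1528.

Request:
move_arm(
  plan=[
    [0,0,0,0,0,0.0255,0.04],
    [0,0,0,0,0,0.0509,0.04],
    [0,0,0,0,0,0.0764,0.04],
    [0,0,0,0,0,0.1019,0.04],
    [0,0,0,0,0,0.1273,0.04],
    [0,0,0,0,0,0.1528,0.04],
    [0,0,0,0,0,0.1528,0.04],
  ],
  grip_force=12,
)

```text
time: 12.3
tcp_pos: [0.4723, 0.1993, 0.106]
ee_rot: [2.154, 2.284, 0.004]
ft_force: [2.4, -1.2, 3.0]
gripper_width: 0.514
grip_force: 12.0
```

Converted, 0.2 rad is 0.1273.

Request:
move_arm(
  plan=[
    [0,0,0,0,0,0.0255,0.04],
    [0,0,0,0,0,0.0509,0.04],
    [0,0,0,0,0,0.0764,0.04],
    [0,0,0,0,0,0.1019,0.04],
    [0,0,0,0,0,0.1273,0.04],
    [0,0,0,0,0,0.1273,0.04],
  ],
)

```text
time: 12.9
tcp_pos: [0.4721, 0.1991, 0.1059]
ee_rot: [2.371, 2.059, 0.003]
ft_force: [2.2, -2.2, 3.5]
gripper_width: 0.512
grip_force: 12.0
```

```bash
python3 s.py
```

```text
12.9 [0.4721 0.1991 0.1059] F [ 2.18 -2.16  3.46] T [-0.598 -0.638  0.023] 0.5117571820148914 yaw -8.1
to rod tool axes [ 0.0012 -0.0017 -0.    ] foot 0.0302
```

Converted, -0.001 m is -0.0013, 0.2 rad is 0.1273.

Request:
move_arm(
  plan=[
    [0,-0.0013,0,0,0,0.0255,0.04],
    [0,-0.0013,0,0,0,0.0509,0.04],
    [0,-0.0013,0,0,0,0.0764,0.04],
    [0,-0.0013,0,0,0,0.1019,0.04],
    [0,-0.0013,0,0,0,0.1273,0.04],
    [0,-0.0013,0,0,0,0.1273,0.04],
    [0,-0.0013,0,0,0,0.1273,0.04],
  ],
)

```text
time: 13.6
tcp_pos: [0.4706, 0.1995, 0.1058]
ee_rot: [2.564, 1.814, 0.002]
ft_force: [3.4, -1.1, 3.8]
gripper_width: 0.511
grip_force: 12.0
```

```bash
python3 s.py
```

```text
13.6 [0.4706 0.1995 0.1058] F [ 3.42 -1.08  3.83] T [-0.525 -0.688  0.046] 0.5110816866167924 yaw -19.4
to rod tool axes [ 0.0009 -0.0005  0.    ] foot 0.0301
```

Converted, 0.2 rad is 0.1273.

Request:
move_arm(
  plan=[
    [0,0,0,0,0,0.0255,0.04],
    [0,0,0,0,0,0.0509,0.04],
    [0,0,0,0,0,0.0764,0.04],
    [0,0,0,0,0,0.1019,0.04],
    [0,0,0,0,0,0.1273,0.04],
    [0,0,0,0,0,0.1273,0.04],
    [0,0,0,0,0,0.1273,0.04],
  ],
)

```text
time: 14.3
tcp_pos: [0.4701, 0.1994, 0.1056]
ee_rot: [2.733, 1.549, 0.001]
ft_force: [3.2, -2.9, 5.5]
gripper_width: 0.518
grip_force: 12.0
```

```bash
python3 s.py
```

```text
14.3 [0.4701 0.1994 0.1056] F [ 3.15 -2.88  5.47] T [-0.635 -0.588  0.023] 0.5175769165205174 yaw -30.9
to rod tool axes [ 0.0011 -0.0003  0.    ] foot 0.0299
```

Converted, 0.001 m is 0.0013, 0.2 rad is 0.1273.

Request:
move_arm(
  plan=[
    [0,0.0013,0,0,0,0.0255,0.04],
    [0,0.0013,0,0,0,0.0509,0.04],
    [0,0.0013,0,0,0,0.0764,0.04],
    [0,0.0013,0,0,0,0.1019,0.04],
    [0,0.0013,0,0,0,0.1273,0.04],
    [0,0.0013,0,0,0,0.1273,0.04],
    [0,0.0013,0,0,0,0.1273,0.04],
  ],
)

```text
time: 15.0
tcp_pos: [0.4705, 0.1988, 0.1054]
ee_rot: [2.874, 1.269, -0.001]
ft_force: [2.0, -2.6, 4.5]
gripper_width: 0.51
grip_force: 12.0
```

```bash
python3 s.py
```

```text
15.0 [0.4705 0.1988 0.1054] F [ 2.03 -2.57  4.53] T [-0.785 -0.294  0.037] 0.5097595284950114 yaw -42.4
to rod tool axes [ 0.0012 -0.0012 -0.    ] foot 0.0297
```

Converted, 0.2 rad is 0.1273.

Request:
move_arm(
  plan=[
    [0,0,0,0,0,0.0255,0.04],
    [0,0,0,0,0,0.0509,0.04],
    [0,0,0,0,0,0.0764,0.04],
    [0,0,0,0,0,0.1019,0.04],
    [0,0,0,0,0,0.1273,0.04],
    [0,0,0,0,0,0.1273,0.04],
    [0,0,0,0,0,0.1273,0.04],
  ],
)

```text
time: 15.7
tcp_pos: [0.4704, 0.1987, 0.1053]
ee_rot: [2.986, 0.976, -0.001]
ft_force: [1.1, -3.6, 4.6]
gripper_width: 0.51
grip_force: 12.0
```

```bash
python3 s.py
```

```text
15.7 [0.4704 0.1987 0.1053] F [ 1.1  -3.59  4.64] T [-0.78  -0.243  0.069] 0.5104243710180474 yaw -53.8
to rod tool axes [ 0.0011 -0.0013 -0.    ] foot 0.0296
```

The side force matches tang friction alone, so the spring isn't binding. I'll keep twisting.

Converted, -0.001 m is -0.0013, 0.2 rad is 0.1273.

Request:
move_arm(
  plan=[
    [0,-0.0013,0,0,0,0.0255,0.04],
    [0,-0.0013,0,0,0,0.0509,0.04],
    [0,-0.0013,0,0,0,0.0764,0.04],
    [0,-0.0013,0,0,0,0.1019,0.04],
    [0,-0.0013,0,0,0,0.1273,0.04],
    [0,-0.0013,0,0,0,0.1273,0.04],
    [0,-0.0013,0,0,0,0.1273,0.04],
  ],
)

```text
time: 16.4
tcp_pos: [0.4687, 0.1997, 0.1047]
ee_rot: [3.069, 0.673, -0.004]
ft_force: [-1.0, -2.5, -1.8]
gripper_width: 0.514
grip_force: 12.0
```

```bash
python3 s.py
```

```text
16.4 [0.4687 0.1997 0.1047] F [-0.98 -2.54 -1.83] T [-0.383  0.278  0.023] 0.5144434030742728 yaw -65.3
to rod tool axes [ 0.0019  0.     -0.    ] foot 0.029
```

The press force is gone, so the tang has dropped into a slot. I'll back off the twist slightly and descend gently.

Converted, 0.004 m is 0.0053, 0.003 m is 0.004, -0.03 rad is -0.0191.

Request:
move_arm(
  plan=[
    [0.0007,0,0,0,0,-0.0191,0.04],
    [0.0007,0,0.0013,0,0,-0.0191,0.04],
    [0.0007,0,0.0027,0,0,-0.0191,0.04],
    [0.0007,0,0.004,0,0,-0.0191,0.04],
    [0.0007,0,0.0053,0,0,-0.0191,0.04],
    [0.0007,0,0.0053,0,0,-0.0191,0.04],
  ],
)

```text
time: 17.0
tcp_pos: [0.4705, 0.2, 0.1013]
ee_rot: [-3.059, -0.716, 0.0]
ft_force: [-0.8, -0.1, -1.4]
gripper_width: 0.513
grip_force: 12.0
```

```bash
python3 s.py
```

```text
17.0 [0.4705 0.2    0.1013] F [-0.75 -0.07 -1.45] T [-0.143  0.329  0.009] 0.5134404216428833 yaw -63.7
to rod tool axes [ 0.0002 -0.0004  0.    ] foot 0.0256
```

Converted, 0.0225 m is 0.03, 0.02 m is 0.0267.

Request:
move_arm(
  plan=[
    [0,0,0.0033,0,0,0,0.04],
    [0,0,0.0067,0,0,0,0.04],
    [0,0,0.01,0,0,0,0.04],
    [0,0,0.0133,0,0,0,0.04],
    [0,0,0.0167,0,0,0,0.04],
    [0,0,0.02,0,0,0,0.04],
    [0,0,0.0233,0,0,0,0.04],
    [0,0,0.0267,0,0,0,0.04],
    [0,0,0.03,0,0,0,0.04],
    [0,0,0.03,0,0,0,0.04],
  ],
)

```text
time: 18.0
tcp_pos: [0.4705, 0.1999, 0.0786]
ee_rot: [3.059, 0.716, -0.0]
ft_force: [0.1, -1.8, -1.8]
gripper_width: 0.515
grip_force: 12.0
```

Request:
move_arm(
  plan=[
    [0,0,0.0013,0,0,0,0.04],
    [0,0,0.0027,0,0,0,0.04],
    [0,0,0.004,0,0,0,0.04],
    [0,0,0.0047,0,0,0,0.04],
    [0,0,0.0047,0,0,0,0.04],
  ],
)

```text
time: 18.5
tcp_pos: [0.4706, 0.1999, 0.0755]
ee_rot: [-3.059, -0.716, -0.0]
ft_force: [-1.6, -0.2, 1.5]
gripper_width: 0.514
grip_force: 12.0
```

```bash
python3 s.py
```

```text
18.5 [0.4706 0.1999 0.0755] F [-1.56 -0.22  1.51] T [-0.124  0.364 -0.002] 0.5138930988162523 yaw -63.7
to rod tool axes [ 0.0002 -0.0006  0.    ] foot -0.0002
```

Converted, -0.001 m is -0.0013.

Request:
move_arm(
  plan=[
    [0,0,-0.0013,0,0,0,0.045],
    [0,0,-0.0013,0,0,0,0.048],
    [0,0,-0.0013,0,0,0,0.052],
    [0,0,-0.0013,0,0,0,0.06],
    [0,0,-0.0013,0,0,0,0.07],
    [0,0,-0.0013,0,0,0,0.07],
    [0,0,-0.0013,0,0,0,0.07],
    [0,0,-0.0013,0,0,0,0.07],
  ],
)

```text
time: 19.3
tcp_pos: [0.4705, 0.1999, 0.0764]
ee_rot: [-3.059, -0.716, 0.0]
ft_force: [-0.3, 0.3, -0.2]
gripper_width: 0.801
grip_force: 0.0
```

Converted, -0.16 m is -0.2133, -0.14 m is -0.1867.

Request:
move_arm(
  plan=[
    [0,0,-0.0133,0,0,0,0.07],
    [0,0,-0.04,0,0,0,0.07],
    [0,0,-0.08,0,0,0,0.07],
    [0,0,-0.1333,0,0,0,0.07],
    [0,0,-0.1867,0,0,0,0.07],
    [0,0,-0.2133,0,0,0,0.07],
    [0,0,-0.2133,0,0,0,0.07],
  ],
)

```text
time: 20.0
tcp_pos: [0.4723, 0.2004, 0.2397]
ee_rot: [-3.056, -0.715, -0.008]
ft_force: [0.5, -1.0, 0.7]
gripper_width: 0.798
grip_force: 0.0
```

```bash
python3 - <<'E'
from h import *
a=[]
for n in("scene","wrist"):
    s=ctrl.snapshot(n);u,v=map(int,proj(s,(.4705,.2005,.06)));w,h=(50,60) if n=="scene" else(90,108)
    v=max(h,v);a.append(cv2.resize(s["pixels"][v-h:v+h,u-w:u+w,::-1],(400,480),interpolation=cv2.INTER_CUBIC))
    print(n,proj(s,(.4705,.2005,.098)),u-w,v-h)
cv2.imwrite("pics/c5.png",np.hstack(a))
E
python3 s.py
```

```text
scene (np.float64(202.31407867448158), np.float64(161.26045989936495)) 154 112
wrist (np.float64(284.3280842126783), np.float64(208.4689120459349)) 194 90
20.1 [0.4703 0.2    0.2366] F [ 0.06 -0.72  0.31] T [-0.021  0.112  0.011] 0.7990807361116764 yaw -63.6
to rod tool axes [ 0.0003 -0.0003  0.    ] foot 0.1609
```

View pics/c5.png

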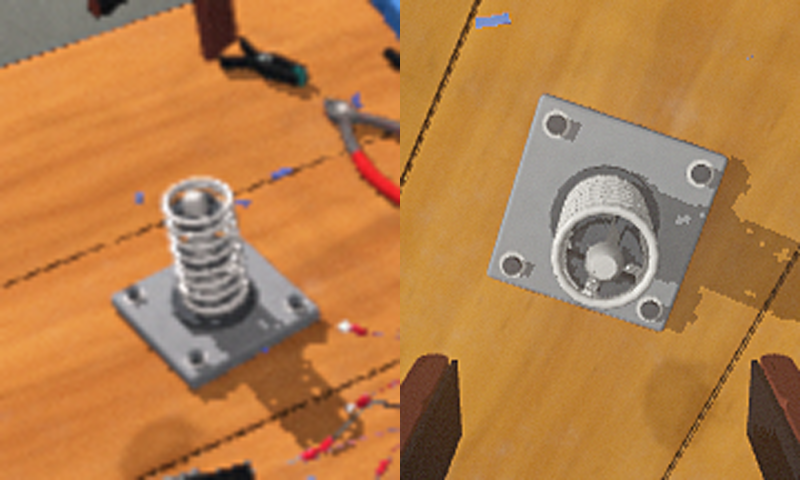

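The final crop shows the spring upright on the seat, its ring at crop (605,258) with the rod end centred in it at (603,260). The gripper is clear above, so I'm handing in.

```bash
python3 -c "
from workcell import ctrl
print(ctrl.finish_job())"
```

```text
the job is handed in; nothing more can be done
None
```

I threaded the wide spring over the rod past both collars (about 5–7 N of press while twisting), seated it upright on the round seat, let go, and handed the job in at about 20 s; the hand-in reported no score.

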